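# Clear the batten saw's bed and shut its guard

## Robot

A 7-joint arm with a two-finger parallel gripper is mounted at the origin on the work surface. World frame = base frame: x ahead of the robot, y to its left, z up, the work surface at z = 0. Lengths are in m, angles in degrees, forces in N, time in s.
With the tool pointing down it reaches from about 0.35 to 0.775 m from the base axis. Payload 3.1 kg.
Tool frame: the origin (TCP) lies on the centre line of the jaws, within the pads' length; the fingertips stand 17 mm ahead of it and the grasp point (between the pads) lies 2 mm behind it (robot.tip_reach is the distance from the TCP to the fingertips, in m); z points along the fingers, y is the direction in which the jaws open and shut (so a half turn about z gives the same grasp; the last joint's range is limited). The gripper opens to 85 mm and grips with 20 to 120 N. Pads are 22 mm wide; open, the fingers measure 114 mm over their backs; the gripper's body (76 mm by 85 mm) begins 54 mm behind the grasp point. The pads swing forward as they close: fully open they stand 13 mm farther back than shut.
Start: joints at [61.496, 17.813, 0.802, 86.603, -0.252, 75.585, -1.558], TCP at [0.242, -0.494, 0.248] pointing down, gripper open.
Joint ranges: [-154.91, 154.91], [-16.99, 109.72], [-72.82, 74.43], [7.12, 147.25], [-82.49, 262.49], [11.32, 116.49], [-174.64, 174.64]. Speed limits (degrees/s): [159.86, 159.86, 180, 180, 180, 180, 180].

## Interface

Orientations are given as [roll, pitch, yaw] about the fixed x, y, z axes, in that order (R = Rz(yaw) Ry(pitch) Rx(roll)).
In Python, from station import robot, fingers, vision, workorder, recognise gives the robot as it stands. Calls block until the motion is done:
- robot.move_to(position, orientation): joint-space move of the TCP to a pose.
- robot.line_to(position, orientation=None, velocity=0.15, f_stop=None): straight line of the TCP; orientation=None keeps the orientation; velocity is the mean speed in m/s. With f_stop (N) it stops when the force on the tool has changed by that much, and returns True; else False.
- robot.move_j(angles): joint-space move.
- fingers.gripper_to(opening, force=None): opening from 0.0 (shut) to 1.0 (fully open); force is the grip in N (None keeps the last); returns when the fingers have stopped.
- robot.pause(seconds).
- robot.inverse_kinematics(position, orientation): joint angles nearest the present ones, or None.
- vision.grab_frame(name): name is "scene" or "top"; returns the picture (420x560x3 uint8, red, green, blue); there is no depth.
- vision.calibration(name): a dict with "mtx" (3x3 intrinsics, pixels), "k1" (the pictures are not rectified: a ray, as slopes to the right and down, at radius r is drawn at 1 + k1 r^2 times it, then the intrinsics apply), "extrinsics" (4x4, takes a point from world to camera coordinates). Camera axes: x right, y up, looking along -z (the intrinsics and any distortion apply to the point x, -y, -z); pixel columns grow to the right and rows downward; lengths in m; the calibration is good to about 2 mm. A picture is of the moment at which its call begins. calibration takes no time and is no camera call.
A pose or a line that the arm cannot do raises robot.PlanningError and nothing moves.
- workorder.close_job(): hands the job in, once; it reports no verdict.
Trained networks look in the newest picture that a camera, given by its name, has taken for a name from the list of things; names that differ only in an ending like _2 or _b are one class to them, and where a whole thing is asked for, a point or a joint stands for the part that bears it (a point fixed in the world has none). Each returns a list of dicts, best first, with "p" (0 to 1); they miss things now and then, are a little off and sometimes report something else, mostly with a low value. They report only what shows in the picture. A call takes as long as a camera call.
- recognise(label, camera): "rect" ([centre column, centre row, width, height] in pixels, round what is visible of it).
Readings, each from a call of its own:
- robot.current_time_s(): time.
- robot.current_joint_positions(): joint angles.
- robot.current_dq(): joint speeds.
- robot.current_joint_torque(): joint torques, N m.
- robot.current_tool_pos(): TCP position.
- robot.current_eef_rot(): TCP orientation.
- robot.current_contact_force(): force on the tool from outside, world axes, zero at the start.
- robot.current_torque(): the same for the moment, N m.
- robot.current_finger_gap(): opening from 0.0 (shut) to 1.0 (fully open).
Only numpy, scipy, OpenCV 4.12 (cv2) and the standard library are available. Lean on these libraries where they do the work, as an engineer would, in place of code of your own. Each camera call takes 0.05 s, during which the arm holds its last target. There are 200 camera calls.

## Task

Clear the offcuts from the batten saw: lift its clear guard by the handle until the stay locks and holds it up by itself, then take the wooden scraper block and wipe all five offcuts along the bed into the metal offcut tray hooked on its end, without touching them with the fingers. Stand the scraper upright back in its tool tray, then press the stay's release paddle so that the guard comes down and shuts. Leave the tape dispenser, the knife and the carton where they are.

Things in the scene. Friction and masses are not known exactly. Their poses are not given: they have to be found in the camera images.
- bed_mid (a point): Middle of the saw's flat steel bed, on its top surface, 50 mm above the bench; the saw is fixed. x points across the bed to the fence, y along it to the left, z up. The bed is a channel 120 mm wide (x -60 to 60) between the fence (34 mm high) and the front rail (21 mm high), and runs from y -115 to 120 mm, both ends open; at y -115 it drops into the offcut tray. From x 150 on the machine stands up to 170 mm high.
- tray_floor (a point): Middle of the inner floor of the offcut tray, an open sheet-steel tray fixed to the saw at the bed's right end; axes as bed_mid's. Inside 154 mm in x, 134 mm in y; walls 3 mm thick; rim 41 mm above this floor and 6 mm below the bed's top; its left wall is 2 mm from the bed's end.
- guard (a joint): Angle of the guard, a clear panel in an aluminium frame (230 mm wide, 193 mm deep), hinged at its rear edge: 0 shut (over the bed, sloping down to the front by 0.105 rad), grows as the front is lifted, end stop 1.60. About 0.6 kg; a damper lets it sink shut in 2 to 4 s. Lifted past 1.52 the stay's spring catch snaps in and holds it at about 1.50; only the release paddle frees it.
- guard_hinge (a point): Middle of the guard's hinge line, 130 mm behind bed_mid and 95 mm above the bench; the hinge runs along the y axis (axes as bed_mid's). Locked up, the guard stands nearly upright over this line, leaning 10 degrees to the operator, up to 350 mm above the bench: keep the arm in front of it.
- guard_bar (a point): Middle of the guard's handle, a round steel tube 14 mm thick, 116 mm long, that turns freely on its rod, parallel to the hinge and 252 mm from it, on two side arms 130 mm apart, a gap of 52 mm between it and the panel's edge; it moves with the guard on an arc about guard_hinge. Guard shut: 68 mm above the bench, in front of the machine, nothing under it.
- release (a joint): Angle of the release lever of the stay: 0 at rest, 0.18 pressed fully down; a spring brings it back. The catch lets go of the guard from about 0.13; hold it down for about a second until the guard has begun to sink.
- paddle (a point): Middle of the top of the release paddle, a black rubber pad 40 by 40 mm, 8 mm thick, on a steel arm left of the saw (from bed_mid 60 mm to the front, 195 mm to the left; 70 mm above the bench). Pressed straight down it sinks about 26 mm and takes about 2 N at first, 4 N fully down; nothing lies between it and the bench.
- scraper_c (a point): Centre of the scraper block: 104 mm long (its x axis), 28 mm thick (y), 75 mm high (z), a wooden body with steel-shod bottom edges, about 0.2 kg; it stands upright on its steel foot. Its foot is 37.5 mm below this point.
- tool_floor (a point): Middle of the inner floor of the shallow grey plastic tool tray, where the scraper stands, 4 mm above the bench: inside 150 mm in x and 70 mm in y, rim 12 mm above the floor; fixed to the bench.
- chip1_c (a point): Centre of offcut 1 (28 to 38 mm long, one end mitred), a loose piece of 28 mm wide, 12 mm thick light wooden batten lying flat on the bed, about 12 g.
- chip2_c (a point): Centre of offcut 2 (34 mm long, both ends square), a loose piece of 28 mm wide, 12 mm thick light wooden batten lying flat on the bed, about 12 g.
- chip3_c (a point): Centre of offcut 3 (24 to 42 mm long, one end mitred), a loose piece of 28 mm wide, 12 mm thick light wooden batten lying flat on the bed, about 12 g.
- chip4_c (a point): Centre of offcut 4 (36 mm long, both ends square), a loose piece of 28 mm wide, 12 mm thick light wooden batten lying flat on the bed, about 12 g.
- chip5_c (a point): Centre of offcut 5 (22 to 38 mm long, one end mitred), a loose piece of 28 mm wide, 12 mm thick light wooden batten lying flat on the bed, about 12 g.
- tape_dispenser: Bystander: tape dispenser with a roll, 140 by 62 by 96 mm, standing right of the saw; origin at the middle of its underside.
- knife: Bystander: utility knife with its blade drawn in, 150 by 22 by 16 mm, lying in front of the saw on the left; origin at the middle of its underside.
- carton: Bystander: long closed carton, 360 by 75 by 70 mm, left of the saw; origin at the middle of its underside.

How it is judged (in metres and radians):
On the way, in this order (a step that is already met when the one before it is completed fails the run):
1. the guard is up and held by its stay alone (value of joint guard above 1.45 rad and contact force between each of the arm, the fingers and guard below 0.3 N), for 0.3 s.
2. all five offcuts lie in the offcut tray, the guard still up (x of chip1_c in the frame of tray_floor between -0.077 and 0.077 m and y of chip1_c in the frame of tray_floor between -0.067 and 0.067 m and z of each of chip1_c, chip2_c, chip3_c, chip4_c, chip5_c in the frame of tray_floor below 0.047 m and x of chip2_c in the frame of tray_floor between -0.077 and 0.077 m and y of chip2_c in the frame of tray_floor between -0.067 and 0.067 m and x of chip3_c in the frame of tray_floor between -0.077 and 0.077 m and y of chip3_c in the frame of tray_floor between -0.067 and 0.067 m and x of chip4_c in the frame of tray_floor between -0.077 and 0.077 m and y of chip4_c in the frame of tray_floor between -0.067 and 0.067 m and x of chip5_c in the frame of tray_floor between -0.077 and 0.077 m and y of chip5_c in the frame of tray_floor between -0.067 and 0.067 m and value of joint guard above 1.4 rad), for 0.2 s.
3. the scraper stands upright in its tool tray, let go (x of scraper_c in the frame of tool_floor between -0.03 and 0.03 m and y of scraper_c in the frame of tool_floor between -0.028 and 0.028 m and z of scraper_c in the frame of tool_floor between 0.032 and 0.042 m and angle between scraper_c's own z axis and vertical below 0.12 rad and contact force between the fingers and scraper below 0.3 N and value of joint guard above 1.4 rad), for 0.2 s.
4. the stay's release paddle is pressed (value of joint release above 0.12 rad), for 0.1 s.
At the end, for the whole second after the job is handed in: Guard shut (within 0.03 rad), paddle back up (0.02 rad), the centres of all five offcuts inside the offcut tray and below the bed's level, the scraper at rest and upright (0.12 rad) on its tool tray's floor, its centre within 30 mm along and 28 mm across of the middle (value of joint guard below 0.03 rad and value of joint release below 0.02 rad and x of chip1_c in the frame of tray_floor between -0.077 and 0.077 m and y of chip1_c in the frame of tray_floor between -0.067 and 0.067 m and z of each of chip1_c, chip2_c, chip3_c, chip4_c, chip5_c in the frame of tray_floor below 0.047 m and x of chip2_c in the frame of tray_floor between -0.077 and 0.077 m and y of chip2_c in the frame of tray_floor between -0.067 and 0.067 m and x of chip3_c in the frame of tray_floor between -0.077 and 0.077 m and y of chip3_c in the frame of tray_floor between -0.067 and 0.067 m and x of chip4_c in the frame of tray_floor between -0.077 and 0.077 m and y of chip4_c in the frame of tray_floor between -0.067 and 0.067 m and x of chip5_c in the frame of tray_floor between -0.077 and 0.077 m and y of chip5_c in the frame of tray_floor between -0.067 and 0.067 m and x of scraper_c in the frame of tool_floor between -0.03 and 0.03 m and y of scraper_c in the frame of tool_floor between -0.028 and 0.028 m and z of scraper_c in the frame of tool_floor between 0.032 and 0.042 m and angle between scraper_c's own z axis and vertical below 0.12 rad and linear speed of scraper below 0.02 m/s); the robot touches nothing.
It fails at once if the fingers touch an offcut (contact force between the fingers and chip1 above 1 N or contact force between the fingers and chip2 above 1 N or contact force between the fingers and chip3 above 1 N or contact force between the fingers and chip4 above 1 N or contact force between the fingers and chip5 above 1 N).
It fails at once if a bystander is moved by more than 20 mm (distance of any of tape_dispenser, knife, carton from where it was at the start of the episode above 0.02 m).
It also fails if it takes over 72 s, if anything falls off the work surface, if the arm or the gripper's body presses on something with over 40 N, if the wrist force passes 120 N, or if a joint passes its speed limit or range.

## Working session

There is one attempt and no reset: what is moved stays moved. The work goes in short steps, each a Python script; the robot and the scene stay as the last script left them, time stands still between calls to the robot, and variables do not carry over. Pictures are saved under pics/ and viewed, about 8 in all and at most 12, crops included, and the job is handed in when it is done.

```bash
mkdir -p pics; ls; python3 - <<'E'
from station import robot, fingers, vision, workorder, recognise
import cv2,numpy as np
for n in("scene","top"):
    im=vision.grab_frame(n); cv2.imwrite(f"pics/{n}0.png",im[:,:,::-1])
    c=vision.calibration(n); print(n,c["mtx"].tolist(),c["k1"],np.round(c["extrinsics"],4).tolist())
    for l in ["guard_bar","guard","paddle","scraper_c","tool_floor","bed_mid","tray_floor","chip1_c","tape_dispenser","knife","carton"]:
        print(l,[(np.round(d["rect"]).tolist(),round(d["p"],2)) for d in recognise(l,n)][:6])
print(robot.current_time_s(), robot.current_eef_rot())
E
```

```text
pics
scene [[384.51379460585275, 0.0, 279.01148120984107], [0.0, 384.51379460585275, 211.84707269522707], [0.0, 0.0, 1.0]] -0.08594025478500317 [[0.6263, 0.7795, 0.0096, -0.3659], [-0.5441, 0.4283, 0.7214, 0.192], [0.5582, -0.4571, 0.6924, -1.2739], [0.0, 0.0, 0.0, 1.0]]
guard_bar [([310.0, 237.0, 131.0, 90.0], 0.81), ([297.0, 255.0, 213.0, 156.0], 0.41)]
guard [([309.0, 238.0, 131.0, 89.0], 0.61)]
paddle [([339.0, 196.0, 39.0, 40.0], 0.6)]
scraper_c [([115.0, 307.0, 41.0, 54.0], 0.71)]
tool_floor [([113.0, 314.0, 67.0, 71.0], 0.95)]
bed_mid [([300.0, 254.0, 215.0, 155.0], 0.75)]
tray_floor [([237.0, 290.0, 94.0, 94.0], 0.65)]
chip1_c []
tape_dispenser [([167.0, 373.0, 64.0, 84.0], 0.96), ([308.0, 239.0, 132.0, 88.0], 0.25)]
knife [([324.0, 169.0, 39.0, 21.0], 0.88), ([325.0, 191.0, 14.0, 30.0], 0.68)]
carton [([409.0, 184.0, 122.0, 88.0], 0.93)]
top [[466.82191137873167, 0.0, 274.6142888507148], [0.0, 466.82191137873167, 213.986405032411], [0.0, 0.0, 1.0]] 0.012756759834023747 [[0.018, -0.9998, 0.0102, 0.019], [0.992, 0.0191, 0.1245, -0.5563], [-0.1246, 0.0079, 0.9922, -1.3965], [0.0, 0.0, 0.0, 1.0]]
guard_bar [([258.0, 204.0, 93.0, 94.0], 0.87)]
guard [([260.0, 204.0, 88.0, 94.0], 0.63)]
paddle [([204.0, 210.0, 27.0, 57.0], 0.79), ([131.0, 200.0, 43.0, 122.0], 0.58)]
scraper_c [([403.0, 243.0, 20.0, 37.0], 0.74)]
tool_floor [([408.0, 247.0, 33.0, 58.0], 0.95), ([325.0, 203.0, 51.0, 58.0], 0.31)]
bed_mid [([271.0, 188.0, 158.0, 120.0], 0.89)]
tray_floor [([326.0, 202.0, 51.0, 56.0], 0.74)]
chip1_c []
tape_dispenser [([397.0, 179.0, 29.0, 48.0], 0.58)]
knife [([174.0, 272.0, 9.0, 51.0], 0.59)]
carton [([132.0, 201.0, 44.0, 122.0], 0.88), ([408.0, 245.0, 29.0, 55.0], 0.34)]
1.2 [1.79999777e+02 8.31696358e-04 2.61214368e+01]
```

```bash
python3 - <<'E'
import cv2
t=cv2.imread("pics/top0.png")[110:310,90:440]; cv2.imwrite("pics/top0c.png",cv2.resize(t,None,fx=2.28,fy=2.28,interpolation=cv2.INTER_CUBIC))
s=cv2.imread("pics/scene0.png")[130:420,60:480]; cv2.imwrite("pics/scene0c.png",cv2.resize(s,None,fx=1.9,fy=1.9,interpolation=cv2.INTER_CUBIC))
E
```

```text
(no output)
```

View pics/top0c.png

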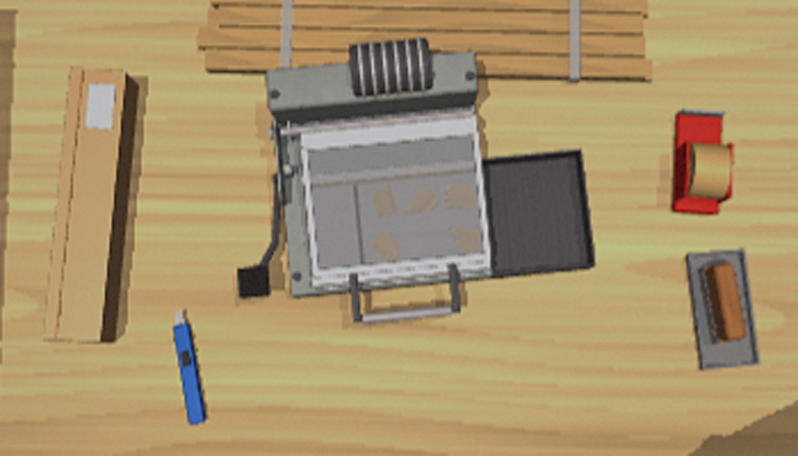

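View pics/scene0c.png

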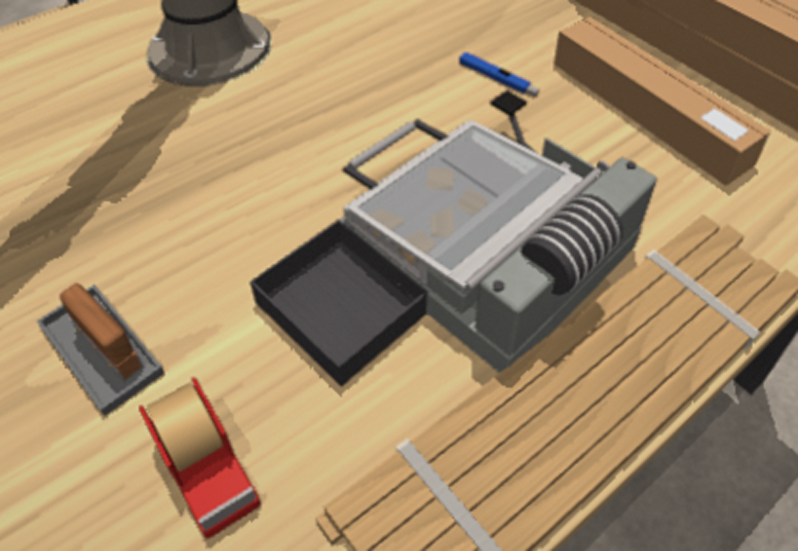

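The top crop shows the bar from (357,320) to (460,310), the paddle at (253,281), the metal tray, the tool tray and the scraper. The chips sit in the right two-thirds of the bed. The scene crop agrees. Next I fit the saw and tray poses from these points.

```bash
cat > h.py <<'E'
from station import robot, fingers, vision, workorder, recognise
import cv2,numpy as np
from scipy.optimize import least_squares
def proj(P,n):
    c=vision.calibration(n);P=np.atleast_2d(P);E=np.array(c["extrinsics"]);q=P@E[:3,:3].T+E[:3,3]
    s=np.c_[q[:,0]/-q[:,2],-q[:,1]/-q[:,2]];s=s*(1+c["k1"]*(s**2).sum(1,keepdims=True))
    M=np.array(c["mtx"]);return s@M[:2,:2].T+M[:2,2]
def place(p,L):
    L=np.atleast_2d(L);c,s=np.cos(p[2]),np.sin(p[2])
    return np.c_[p[0]+c*L[:,0]-s*L[:,1],p[1]+s*L[:,0]+c*L[:,1],L[:,2]]
def fit(obs,x0):
    f=lambda p:np.concatenate([(proj(place(p,np.array(L)),n)-np.array(u)).ravel() for n,L,u in obs])
    r=least_squares(f,x0,loss="soft_l1");return r.x,f(r.x).reshape(-1,2)
E
python3 - <<'E'
from h import *
T=lambda a:np.array(a)/2.28+[90,110]; S=lambda a:np.array(a)/1.9+[60,130]
L=np.array([[-120.5,65,68],[-120.5,-65,68],[-60,195,70],[80,-257,44],[-80,-257,44]])/1e3
Ls=np.array([[-120.5,65,68],[-120.5,-65,68],[-60,195,70],[-80,-257,44],[-80,-117,44],[80,-257,44]])/1e3
p,r=fit([("top",L,T([[357,320],[460,311],[253,281],[580,151],[593,266]])),
 ("scene",Ls,S([[420,124],[347,168],[509,103],[252,286],[340,223],[342,370]]))],[.55,0,.08])
print("saw",p,np.rad2deg(p[2]));print(np.round(r,1).tolist())
a,b=.0775,.0375
R=[[a,b,.016],[a,-b,.016],[-a,-b,.016],[-a,b,.016]]
t,r=fit([("top",R,T([[686,254],[744,250],[758,363],[701,369]])),("scene",R,S([[105,413],[162,368],[95,287],[39,322]])[[1,0,3,2]] if 0 else S([[162,368],[105,413],[39,322],[95,287]]))],[.45,-.33,.08])
print("tool",t,np.rad2deg(t[2]));print(np.round(r,1).tolist())
z=.079;Q=[[.052,.014,z],[.052,-.014,z],[-.052,-.014,z],[-.052,.014,z]]
s,r=fit([("top",Q,T([[706,267],[729,263],[744,338],[720,342]]))],t)
print("scr",s,np.rad2deg(s[2]));print(np.round(r,1).tolist())
im=vision.grab_frame("top");cv2.imwrite("pics/z.png",cv2.resize(np.hstack([im[190:300,370:450],im[190:300,180:260]])[:,:,::-1],None,fx=5,fy=5,interpolation=cv2.INTER_CUBIC))
im=vision.grab_frame("scene");
im=cv2.resize(im[270:350,80:200],None,fx=5,fy=5,interpolation=cv2.INTER_CUBIC)
for pp,c,h in((t,(255,255,0),.016),(s,(0,255,0),.079)):
    uv=(proj(place(pp,[[u,v,h] for u,v in (((a,b),(a,-b),(-a,-b),(-a,b)) if h<.05 else ((.052,.014),(.052,-.014),(-.052,-.014),(-.052,.014)))]),"scene")-[80,270])*5
    cv2.polylines(im,[uv.astype(int)],True,c,1)
cv2.imwrite("pics/zs.png",im[:,:,::-1])
E
```

```text
saw [0.57388513 0.06096676 0.12307795] 7.051847051657479
[[0.0, -1.6], [-1.5, -2.3], [0.0, -0.3], [0.3, -2.8], [1.1, -1.9], [-1.8, -0.5], [0.4, 0.8], [-0.4, -1.7], [-0.5, -1.9], [-0.2, -2.1], [-0.3, -1.1]]
tool [ 0.47237329 -0.38129617  0.11672117] 6.687630182181279
[[0.9, -1.0], [-0.6, -1.5], [0.1, -1.1], [0.9, -1.4], [-0.1, -1.0], [-1.2, -2.3], [0.0, -0.4], [0.0, -0.7]]
scr [ 0.47274622 -0.36526242  0.17166261] 9.835543160915575
[[0.3, -1.1], [-0.5, -0.8], [-0.4, 1.1], [0.7, 0.8]]
```

View pics/zs.png

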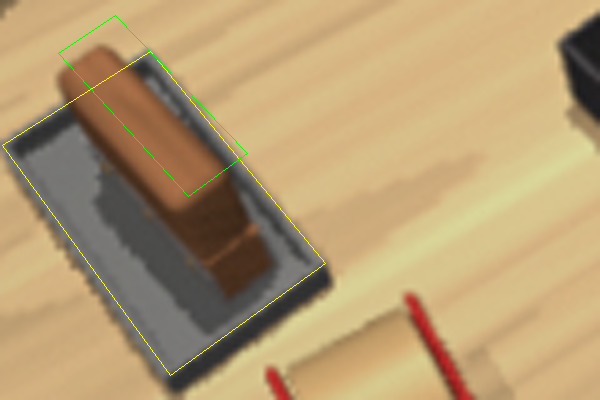

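View pics/z.png

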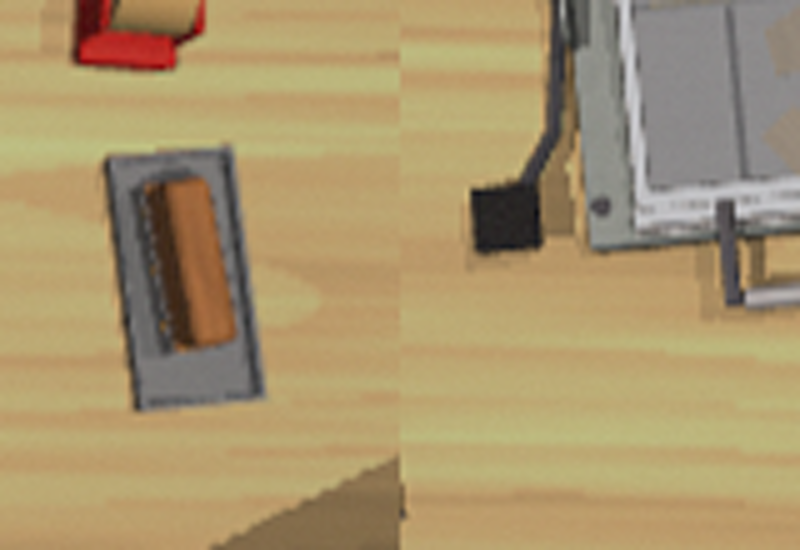

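```bash
cat > m.py <<'E'
from h import *
k=lambda a,s,o:(np.array(a)+.5)/s-.5+np.array(o)
T=lambda a:k(a,2.28,[90,110]); S=lambda a:k(a,1.9,[60,130]); Z=lambda a:k(a,5,[370,190]); ZS=lambda a:k(a,5,[80,270])
mm=lambda a:np.array(a)/1e3
saw=[("top",mm([[-120.5,65,68],[-120.5,-65,68],[-60,195,70],[80,-257,44],[-80,-257,44]]),np.r_[T([[357,320],[460,311]]),[[201.1,233.2]],T([[580,151],[593,266]])]),
 ("scene",mm([[-120.5,65,68],[-120.5,-65,68],[-60,195,70],[-80,-257,44],[-80,-117,44],[80,-257,44]]),S([[420,124],[347,168],[509,103],[252,286],[340,223],[342,370]]))]
a,b=77.5,37.5
R=mm([[a,b,16],[a,-b,16],[-a,-b,16],[-a,b,16]])
tool=[("top",R,Z([[106,157],[232,148],[264,398],[137,409]])),("scene",R,ZS([[326,268],[172,380],[4,145],[150,52]]))]
Q=mm([[52,14,79],[52,-14,79],[-52,-14,79],[-52,14,79]])
scr=[("top",Q,Z([[163,181],[209,177],[236,342],[191,350]])),("scene",mm([[0,0,79]]*2),ZS([[140,126]]*2))]
for nm,o,x0 in(("saw",saw,[.57,.06,.12]),("tool",tool,[.47,-.38,.12]),("scr",scr,[.47,-.37,.15])):
    for lab,oo in(("both",o),("top",o[:1]),("scene",o[1:])):
        if nm=="scr" and lab=="scene":continue
        p,r=fit(oo,x0);print(nm,lab,np.round(p,4),np.round(r,1).tolist())
E
python3 m.py; python3 - <<'E'
from h import *
def chk(p,o):
    q=robot.inverse_kinematics(p,o);print(p,o,None if q is None else np.round(q,0))
for y in(97,-83):
  chk([.454,.046,.068],[180,0,y]);chk([.67,.07,.345],[180,0,y]);
for y in (9,-171,189): chk([.473,-.372,.06],[180,0,y]);chk([.57,.13,.12],[180,0,y])
E
```

```text
saw both [0.5733 0.061  0.1224] [[0.3, -1.2], [-1.3, -1.8], [-0.1, -0.1], [0.6, -2.3], [1.3, -1.4], [-1.7, -0.4], [0.5, 0.8], [-0.2, -1.6], [-0.4, -1.9], [-0.0, -2.0], [-0.3, -1.1]]
saw top [0.5697 0.0612 0.1158] [[-0.1, -0.1], [-1.6, -0.4], [-0.4, 0.7], [0.8, -0.6], [1.2, 0.4]]
saw scene [0.5766 0.0595 0.1222] [[-1.3, 0.5], [0.8, 1.8], [0.2, -0.8], [-0.3, -0.6], [0.2, -0.9], [-0.0, 0.5]]
tool both [ 0.471  -0.3812  0.1109] [[1.1, -0.2], [-0.2, -0.6], [0.0, -0.6], [1.2, -0.5], [-0.0, -0.8], [-0.4, -1.0], [0.1, -0.2], [0.4, -0.1]]
tool top [ 0.4694 -0.3796  0.1047] [[0.7, 0.2], [-0.5, -0.1], [-0.6, -0.0], [0.5, -0.1]]
tool scene [ 0.4723 -0.3818  0.1128] [[0.0, -0.3], [-0.4, -0.4], [0.0, 0.4], [0.4, 0.4]]
scr both [ 0.4765 -0.3718  0.1454] [[0.3, -1.2], [0.4, -1.6], [0.8, 0.3], [0.4, -0.1], [0.2, -1.6], [0.2, -1.6]]
scr top [ 0.4745 -0.3702  0.1433] [[-0.1, -0.6], [-0.0, -1.0], [0.3, 1.0], [-0.1, 0.6]]
[0.454, 0.046, 0.068] [180, 0, 97] [ 22.  23. -37. 113.  18.  50. -17.]
[0.67, 0.07, 0.345] [180, 0, 97] [  9.  37. -37.  50.  22.  99. -12.]
[0.454, 0.046, 0.068] [180, 0, -83] [ -57.   31.   65.  116.  -35.   55. -147.]
[0.67, 0.07, 0.345] [180, 0, -83] [ -34.   42.   64.   52.  -39.  103. -160.]
[0.473, -0.372, 0.06] [180, 0, 9] [ 39.  33.  -3.  92.   2.  55. -46.]
[0.57, 0.13, 0.12] [180, 0, 9] [  10.   32.  -36.   90.   20.   64. -111.]
[0.473, -0.372, 0.06] [180, 0, -171] [ 57.  37. -31.  91.  21.  58. 119.]
[0.57, 0.13, 0.12] [180, 0, -171] [ 15.  35. -44.  90.  26.  66.  64.]
[0.473, -0.372, 0.06] [180, 0, 189] [ 57.  37. -31.  91.  21.  58. 119.]
[0.57, 0.13, 0.12] [180, 0, 189] [ 15.  35. -44.  90.  26.  66.  64.]
```

```bash
cat >> h.py <<'E'
SAW=np.array([.5733,.061,.1224]);TOOL=np.array([.471,-.3812,.111]);SCR=np.array([.4762,-.3715,.145])
def W(x,y,z,p=SAW): return place(p,[[x,y,z]])[0]
D=np.degrees
def rep(m=""): print(m,"t",round(robot.current_time_s(),1),"pos",np.round(robot.current_tool_pos(),4),"F",np.round(robot.current_contact_force(),1),"gap",round(robot.current_finger_gap(),3))
def snap(n,name):
    im=vision.grab_frame(n);cv2.imwrite(name,im[:,:,::-1]);return im
E
python3 - <<'E'
from h import *
o=[180,0,90+D(SAW[2])]
robot.move_to(W(-.1205,0,.16),o); fingers.gripper_to(.5,40)
f=robot.line_to(W(-.1205,0,.066),velocity=.12,f_stop=8); rep(f"down {f}")
if not f:
    fingers.gripper_to(0,40); rep("grip")
E
```

```text
down False t 4.8 pos [0.4544 0.0465 0.0666] F [-0.3 -0.2  0.9] gap 0.501
grip t 5.2 pos [0.4505 0.0459 0.0659] F [-6.3  0.1  4.7] gap 0.151
```

```bash
sed -i 's/^SAW=np.array(\[.5733,.061,.1224\])/SAW=np.array([.5692,.061,.119])/' h.py
python3 - <<'E'
from h import *
def bar(th,dz=-.002): 
    a=th-.1073; return W(.130-.252*np.cos(a),0,.095+.252*np.sin(a)+dz)
robot.line_to(bar(0),velocity=.05);rep("recentre")
for th in [.2,.4,.6,.8,1.0,1.2,1.4,1.5,1.575]:
    robot.line_to(bar(th),velocity=.13); rep(th)
E
```

```text
recentre t 5.5 pos [0.4503 0.0459 0.0663] F [ 2.8 -2.8 -3. ] gap 0.151
0.2 t 6.0 pos [0.4501 0.0459 0.1163] F [ 4.6 -2.6 -3.7] gap 0.148
0.4 t 6.5 pos [0.4594 0.047  0.1647] F [ 5.2 -3.2 -5.6] gap 0.152
0.6 t 7.1 pos [0.478  0.0492 0.2104] F [ 4.7 -3.  -5.5] gap 0.146
0.8 t 7.6 pos [0.5051 0.0524 0.2517] F [ 3.2 -4.3 -5.4] gap 0.149
1.0 t 8.1 pos [0.5403 0.0566 0.2873] F [ 0.8 -4.2 -4. ] gap 0.147
1.2 t 8.7 pos [0.5826 0.0616 0.3156] F [-0.1 -5.7 -3. ] gap 0.151
1.4 t 9.2 pos [0.6295 0.0671 0.3346] F [ 0.1 -5.5 -0.6] gap 0.146
1.5 t 9.5 pos [0.6545 0.0701 0.3406] F [ 0.7 -5.4 -0.7] gap 0.149
1.575 t 9.8 pos [0.673  0.0723 0.3433] F [ 1.1 -5.9 -0.4] gap 0.146
```

```bash
python3 - <<'E'
from h import *
def bar(th,dz=-.002): 
    a=th-.1073; return W(.130-.252*np.cos(a),0,.095+.252*np.sin(a)+dz)
robot.line_to(bar(1.49),velocity=.1);rep("back")
fingers.gripper_to(.5);rep("open");robot.pause(.2)
p=bar(1.5)
robot.line_to(p+[0,0,.05],velocity=.15); rep("up")
o=[180,0,D(SCR[2])]
robot.line_to(p+[-.12,-.05,.06],velocity=.3)
try:
    robot.move_to([.40,-.30,.25],o)
except robot.PlanningError as e: print(e)
snap("top","pics/top1.png");snap("scene","pics/scene1.png");rep()
print([(np.round(d["rect"]),d["p"]) for d in recognise("guard","scene")])
a=cv2.imread("pics/scene1.png");b=cv2.imread("pics/top1.png")[110:310,90:440]
cv2.imwrite("pics/v1.png",np.vstack([cv2.resize(a[130:350,170:450],(560,440)),cv2.resize(b,(560,320))])[:, :])
cv2.imwrite("pics/v1.png",np.hstack([cv2.resize(a[100:340,190:390],(400,480)),cv2.resize(b[:,70:250],(400,444))[:480] if 0 else cv2.copyMakeBorder(cv2.resize(b[:,70:250],(396,440)),0,40,0,4,0)]))
for c in range(1,6): print(c,[(np.round(d["rect"]).tolist(),round(d["p"],2)) for d in recognise(f"chip{c}_c","top")] if c==1 else "")
E
```

```text
back t 10.2 pos [0.6521 0.0698 0.3402] F [ 3.  -4.6 -1.6] gap 0.147
open t 10.6 pos [0.6512 0.0723 0.3407] F [ 0.4 -0.6 -0. ] gap 0.497
up t 11.3 pos [0.654  0.0714 0.3907] F [-0.1  0.2 -1.1] gap 0.501
 t 13.4 pos [ 0.4017 -0.2986  0.2506] F [-0.9  0.4  0.6] gap 0.498
[(array([336., 209.,  79., 148.]), 0.7)]
1 []
2 
3 
4 
5
```

View pics/v1.png

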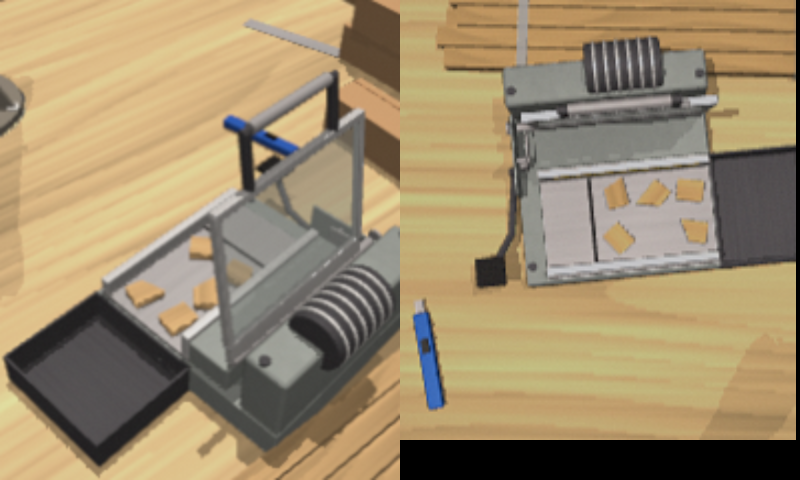

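The guard is locked up on its own, since the forces went to about 0 on release. All five chips show clearly right of the slot, with the nearest at about y +37. Next I grip the scraper.

```bash
python3 - <<'E'
from h import *
o=[180,0,D(SCR[2])]
fingers.gripper_to(.75,60)
robot.move_to([*SCR[:2],.14],o)
f=robot.line_to([*SCR[:2],.062],velocity=.12,f_stop=8);rep(f"down {f}")
if not f:
    fingers.gripper_to(0,60);rep("grip")
    robot.line_to([*SCR[:2],.13],velocity=.15);rep("lift")
    im=snap("top","pics/g.png");im2=snap("scene","pics/g2.png")
    cv2.imwrite("pics/g.png",np.hstack([cv2.resize(im[180:300,360:460],(400,480)),cv2.resize(im2[230:350,60:160],(400,480))])[:,:,::-1])
E
```

```text
down False t 15.3 pos [ 0.477  -0.3719  0.0633] F [ 0.4  0.5 -0.7] gap 0.752
grip t 15.7 pos [ 0.4769 -0.372   0.063 ] F [ 0.3 -0.5  3.9] gap 0.322
lift t 16.3 pos [ 0.4754 -0.371   0.1289] F [ 0.3 -0.3 -1.7] gap 0.32
```

View pics/g.png

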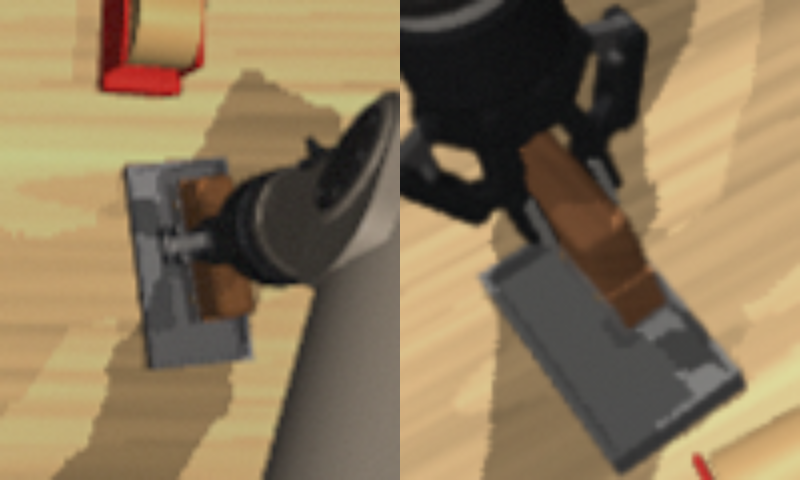

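```bash
python3 - <<'E'
from h import *
o=[180,0,D(SAW[2])]
robot.line_to([*SCR[:2],.18],velocity=.2)
robot.line_to(W(0,.068,.185),o,velocity=.3);rep("over")
robot.line_to(W(0,.068,.135),velocity=.15)
f=robot.line_to(W(0,.068,.1075),velocity=.04,f_stop=4);rep(f"down {f}")
print("target",W(0,.068,.1075))
a=snap("scene","pics/s2.png");b=snap("top","pics/t2.png")
cv2.imwrite("pics/v2.png",np.hstack([cv2.resize(a[120:300,230:380],(400,480)),cv2.resize(b[130:280,190:315],(400,480))])[:,:])
E
```

```text
over t 18.6 pos [0.5612 0.1265 0.1848] F [ 0.1 -0.4 -1.3] gap 0.316
down True t 19.7 pos [0.5606 0.1283 0.1089] F [-0.1  0.2  5.3] gap 0.317
target [0.56112708 0.12851909 0.1075    ]
```

View pics/v2.png

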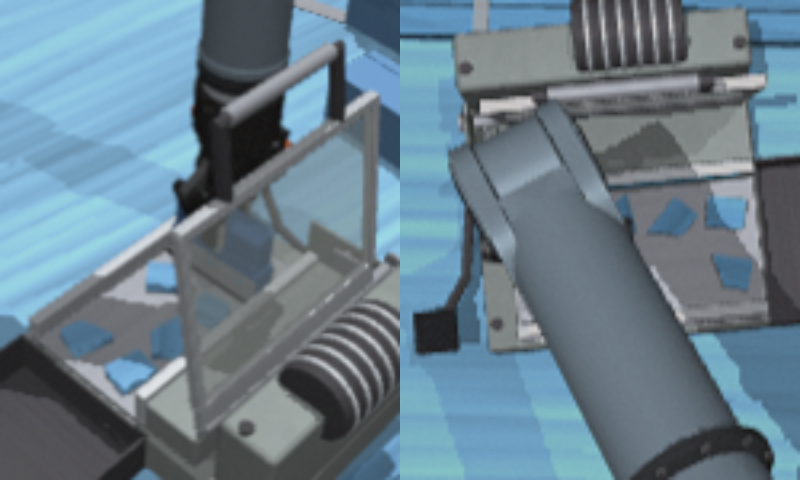

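Contact came at z .1089, which matches the foot standing on the bed. Now the sweep.

```bash
python3 - <<'E'
from h import *
robot.line_to(W(0,.068,.1098),velocity=.03);rep("raised")
for y in(.02,-.04,-.09,-.138):
    f=robot.line_to(W(0,y,.1098),velocity=.08,f_stop=20);rep(f"{y} {f}")
    if f:break
else:
    robot.pause(.2)
    robot.line_to(W(0,-.138,.19),velocity=.2)
    robot.line_to([*TOOL[:2],.19],[180,0,D(TOOL[2])],velocity=.3)
    a=snap("scene","pics/s3.png");b=snap("top","pics/t3.png")
    cv2.imwrite("pics/v3.png",np.hstack([cv2.resize(a[180:360,190:340],(400,480)),cv2.resize(b[140:290,220:370],(400,480))]))
E
```

```text
raised t 20.1 pos [0.5608 0.1284 0.1092] F [0.1 0.3 0.4] gap 0.321
0.02 False t 20.8 pos [0.5667 0.0812 0.1099] F [ 1.2 -0.2 -1.7] gap 0.32
-0.04 False t 21.7 pos [0.5738 0.0219 0.1098] F [-0.6  0.3 -1.7] gap 0.32
-0.09 False t 22.5 pos [ 0.5798 -0.0279  0.1098] F [ 0.1  1.5 -1.2] gap 0.317
-0.138 False t 23.3 pos [ 0.5855 -0.0755  0.1098] F [-0.1 -0.2 -2.3] gap 0.315
```

View pics/v3.png

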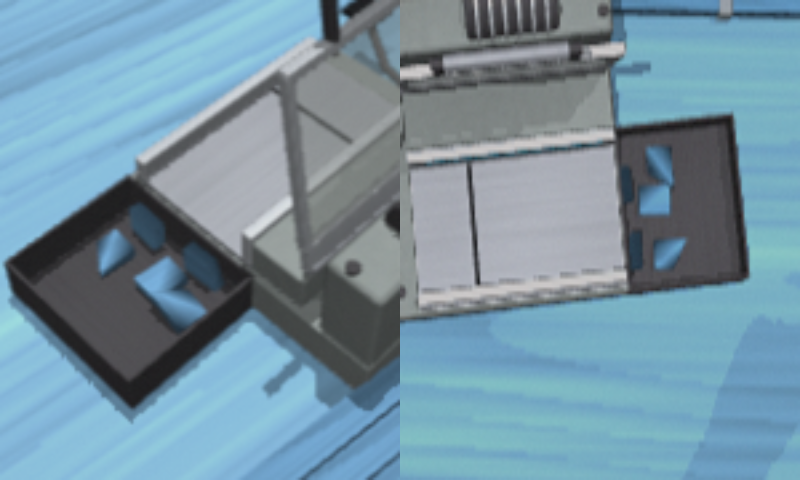

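All five chips are in the tray, two of them standing against its left wall, and the bed is empty. Next I stand the scraper back.

```bash
python3 - <<'E'
from h import *
robot.line_to([*TOOL[:2],.085],velocity=.15);rep("low")
f=robot.line_to([*TOOL[:2],.060],velocity=.03,f_stop=3);rep(f"down {f}")
if abs(robot.current_tool_pos()[2]-.0625)<.004:
    fingers.gripper_to(.75);rep("open")
    robot.line_to([*TOOL[:2],.16],velocity=.15);rep("up")
    fingers.gripper_to(0,30)
    robot.move_to(W(-.06,.195,.20),[180,0,D(SAW[2])+90]);rep("over paddle")
    a=snap("scene","pics/s4.png");b=snap("top","pics/t4.png")
    cv2.imwrite("pics/v4.png",np.hstack([cv2.resize(a[260:350,80:155],(400,480)),cv2.resize(b[200:290,370:445],(400,480))]))
E
```

```text
low t 26.2 pos [ 0.472  -0.3815  0.0861] F [ 0.5 -0.5 -0.1] gap 0.322
down True t 26.9 pos [ 0.4707 -0.3812  0.063 ] F [0.1 0.1 4.4] gap 0.317
open t 27.3 pos [ 0.4693 -0.3804  0.0615] F [-0.   0.6  0.3] gap 0.748
up t 28.1 pos [ 0.4703 -0.3808  0.159 ] F [0.1 0.3 0.1] gap 0.747
over paddle t 31.0 pos [0.4875 0.2458 0.1997] F [ 0.   0.  -0.6] gap 0.001
```

View pics/v4.png

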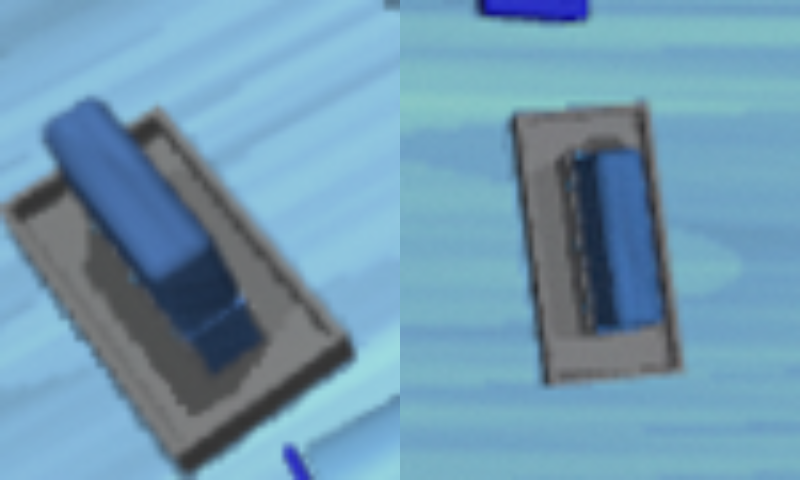

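The scraper stands upright and roughly centred in its tray. Now the release paddle.

```bash
python3 - <<'E'
from h import *
robot.line_to(W(-.06,.195,.095),velocity=.15);rep("near")
robot.line_to(W(-.06,.195,.061),velocity=.06);rep("pressed")
robot.pause(1.2);rep("held")
robot.line_to(W(-.06,.195,.15),velocity=.12)
robot.move_to([.36,.33,.25],[180,0,D(SAW[2])+90])
robot.pause(3);rep()
a=snap("scene","pics/s5.png");b=snap("top","pics/t5.png")
cv2.imwrite("pics/v5.png",np.hstack([cv2.resize(a[130:400,60:390],(400,327)),cv2.resize(b[120:330,110:440],(400,327))]))
E
```

```text
near t 32.0 pos [0.487  0.2481 0.0959] F [-0.6  1.2  0.3] gap 0.004
pressed t 32.7 pos [0.4848 0.2479 0.0614] F [-5.7 -1.1  9.3] gap -0.003
held t 33.9 pos [0.4848 0.2479 0.0614] F [-5.1 -1.5 10. ] gap -0.003
 t 38.5 pos [0.36 0.33 0.25] F [ 0.1 -0.   0.2] gap 0.001
```

View pics/v5.png

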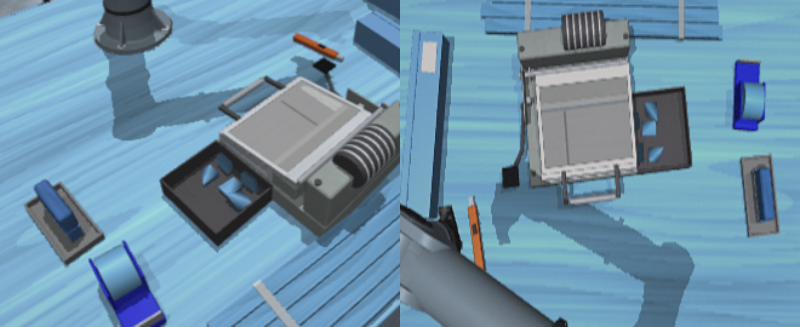

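```bash
python3 - <<'E'
from h import *
robot.pause(1.5)
im=snap("scene","pics/s6.png");o=cv2.imread("pics/scene0.png")[:,:,::-1]
for n,(x0,x1,y0,y1) in dict(bar=(238,290,185,225),paddle=(315,345,172,200)).items():
    d=cv2.phaseCorrelate(*[cv2.cvtColor(np.ascontiguousarray(i[y0:y1,x0:x1]),cv2.COLOR_RGB2GRAY).astype(np.float64) for i in(o,im)]);print(n,np.round(d[0],2),round(d[1],2))
rep();workorder.close_job()
E
```

```text
bar [0.03 0.16] 0.72
paddle [0.03 0.03] 0.85
 t 40.2 pos [0.36 0.33 0.25] F [-0.7  0.4 -0.4] gap 0.0
the job is handed in; nothing more can be done
```

The job is done and was handed in at 40.2 s of the 72 s; handing in reports no verdict.

- **Guard up:** I gripped the handle and swung the guard up past the catch. It then stayed up on its stay with the hand off it.
- **Offcuts:** I swept the bed once with the scraper. The pictures show all five offcuts in the offcut tray, two of them standing on edge against its left wall, and the bed empty.
- **Scraper:** It is back upright near the middle of its tool tray, let go.
- **Guard shut:** I held the paddle down for 1.2 s and the guard sank shut. In the last picture the handle and the paddle are within about 0.2 px of where they were at the start.
- **Bystanders:** The tape dispenser, knife and carton look undisturbed in the last pictures, but I did not measure them. The arm was clear of everything when I handed in.

**Disagreements:**
- **Saw position:** The two cameras differed by about 7 mm in the saw's x. The grip on the handle showed the top camera was right, and I corrected for it before lifting.
- **Paddle force:** The paddle pushed back with about 10 N, plus about 5 N sideways, instead of the roughly 4 N given. It was probably at its stop.

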